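# Line up the desk items by height for a photo

## Robot

A 6-joint arm with a two-finger parallel gripper is mounted at the origin on a cart in front of the work surface, level with it; the furniture and walls round the work are solid. World frame = base frame: x ahead of the robot, y to its left, z up, the work surface at z = 0. Lengths are in mm, angles in rad, forces in N, time in s.
With the tool pointing down it reaches from about 350 to 775 mm from the base axis. Payload 7.3 kg.
Tool frame: the origin (TCP) lies at the very end of the fingers, on their centre line; the grasp point (between the pads) lies 19 mm behind it (bot.grip_point_offset is the distance from the TCP to the grasp point, in mm); z points along the fingers, y is the line along which they close (so a half turn about z gives the same grasp; the last joint's range is limited). The gripper opens to 92 mm and grips with 3 to 60 N. Pads are 19 mm wide; open, the fingers measure 130 mm over their backs; the gripper's body (75 mm by 190 mm) begins 47 mm behind the grasp point.
Start: joints at [1.064, 0.342, 1.524, -0, 1.275, -0.146], TCP at [185.324, 491.223, 226.741] pointing down, gripper open.
Joint ranges: [-2.53, 2.53], [-0.77, 2.02], [0.04, 2.7], [-1, 4.14], [0.28, 2.66], [-3.11, 3.11]. Speed limits (rad/s): [2.57, 2.57, 3.14, 3.14, 3.14, 3.14].

## Interface

Orientations are given as [roll, pitch, yaw] about the fixed x, y, z axes, in that order (R = Rz(yaw) Ry(pitch) Rx(roll)).
In Python, from plant import bot gives the robot as it stands. The module is installed in compiled form; this text tells all that it offers.
- The arm moves only by the shell command python3 -m jog 'ROWS' [OPENING]. ROWS is JSON, a list of rows, each a list of 6 numbers: the shift along the tool's x, y, z in mm, then the turn, a rotation vector about the tool's x, y, z in rad. In form: [[dx, dy, dz, rx, ry, rz], ...]. A call has 1 to 12 rows; each row shifts and turns the commanded pose from where the row before left it, along the tool's axes as they then stand; what a row does not reach is not made up. A row lasts 1/10 s, in which the tool goes at most 50 mm and 8.59 degrees, less where a joint would pass 70% of its speed; a pose out of reach is approached as far as the arm can. A call with a gripper value outside its range is refused whole. OPENING is the opening in per cent of the stroke, from 0 (shut) to 100 (fully open), set as the call begins (- or left out, the last holds). The fingers move at their own pace and stop on an object; the grip force is fixed at half the most. Time passes only in rows, so rows that do not move let the fingers close. It gives the time, the measured TCP pose, the force, the opening and the grip force at its end, in the units of the state.
- bot.get_obs(): the state, without advancing time (a new reading comes with each control period).
- bot.capture(name): name is "side" or "top"; returns the picture (420x560x3 uint8, red, green, blue); there is no depth.
- bot.camera_model(name): a dict with "fx", "fy", "cx", "cy" (pixels), "dist_coeffs" ([k1, k2, p1, p2, k3] as OpenCV has them; the pictures are not rectified), "position" and "orientation" of the camera in the world. Camera axes: x right, y down, z forward; pixel columns grow to the right and rows downward; lengths in mm; the calibration is good to about 2 mm. A picture is of the moment at which its call begins. camera_model takes no time and is no camera call.
- bot.close_job(): hands the job in; it is judged then, once.
Trained networks look in the newest picture that a camera, given by its name, has taken for a name from the list of things; names that differ only in an ending like _2 or _b are one class to them, and where a whole thing is asked for, a point or a joint stands for the part that bears it (a point fixed in the world has none). Each returns a list of dicts, best first, with "p" (0 to 1); they miss things now and then, are a little off and sometimes report something else, mostly with a low value. They report only what shows in the picture. A call takes as long as a camera call. They do not tell look-alikes from the thing itself.
- bot.outline_of(target, camera): "mask" (420x560 bool, what is visible of it) and "pixel" ([column, row] in pixels, amid what is visible of it).
The state is a dict: "time": time; "joint_positions": joint angles; "dq": joint speeds; "tau": joint torques, N m; "tool_pos": TCP position; "tcp_rot": TCP orientation; "contact_force": force on the tool from outside, world axes, zero at the start; "moment": the same for the moment, N m; "grip_width": finger opening in mm; "finger_force": force on a finger pad.
Only numpy, scipy, OpenCV 4.12 (cv2) and the standard library are available. Lean on these libraries where they do the work, as an engineer would, in place of code of your own. Each camera call takes 0.05 s, during which the arm holds its last target. There are 200 camera calls.

## Task

I want to photograph the things we ordered: line up the drink can, the white earbud case, the white charger and the roll of black tape on the dark wooden board in order of height, each standing upright and centred on its own cork square. The tallest goes on the square next to the yellow sticky notes, stepping down to the lowest on the square next to the dark red card box. Leave the sticky notes and the card box where they are.

Things in the scene. Friction and masses are not known exactly. Their poses are not given: they have to be found in the camera images.
- drink_can: yellow and turquoise drink can standing upright, 134 mm tall, 53 mm in diameter, 0.2 kg. Origin: centre of its underside; z up along its axis.
- bud_case: glossy white closed earbud case standing upright, 29 mm (x) by 60 mm (y), 46 mm tall, 0.05 kg, ends rounded; the lid is shut and does not open. Origin: centre of its underside; x across the thin way, y along the long way, z up.
- charger: white wall charger lying flat on the desk, block with rounded edges 42 mm wide (y) and 28 mm tall; 64 mm long (x) over its plug pins. Origin: centre of the underside of the whole 64 mm outline; the block itself runs from x = -31 to +15 mm and the pins, which stand clear of the surface, on to +33 mm. Its middle to grasp, across y, is about x = -8 mm.
- tape_roll: roll of black tape lying flat, 57 mm in diameter, 19 mm tall, pale core in the middle (treat the core as closed: grasp it across the outside), 0.05 kg. Origin: centre of its underside; z up.
- mark_1: square cork mark, 62 x 62 mm, 2 mm thick with a dark outline, on top of the dark wooden board; fixed. Origin: centre of its underside, 10 mm above the desk; its top is 12 mm above the desk. z up, y along the row of marks (towards mark_1), x across the board, away from the robot. The leftmost mark (towards +y) as the robot sees it, at one end of the row; neighbouring marks are 80 mm apart, centre to centre, and the board (86 x 334 x 10 mm, fixed) lies somewhat askew.
- mark_2: square cork mark, 62 x 62 mm, 2 mm thick with a dark outline, on top of the dark wooden board; fixed. Origin: centre of its underside, 10 mm above the desk; its top is 12 mm above the desk. z up, y along the row of marks (towards mark_1), x across the board, away from the robot. Second from the left.
- mark_3: square cork mark, 62 x 62 mm, 2 mm thick with a dark outline, on top of the dark wooden board; fixed. Origin: centre of its underside, 10 mm above the desk; its top is 12 mm above the desk. z up, y along the row of marks (towards mark_1), x across the board, away from the robot. Third from the left.
- mark_4: square cork mark, 62 x 62 mm, 2 mm thick with a dark outline, on top of the dark wooden board; fixed. Origin: centre of its underside, 10 mm above the desk; its top is 12 mm above the desk. z up, y along the row of marks (towards mark_1), x across the board, away from the robot. The rightmost mark, at the other end of the row.
- sticky_pad: pad of yellow sticky notes, 70 x 70 mm, 22 mm tall with its curled top sheet, lying on the desk just off one end of the board, about 86 mm from the centre of the end mark: the tallest item goes next to it. At some starts it is at the left end and at others at the right. Loose: must not be shifted. Origin: centre of its underside.
- card_box: dark red card box, 90 x 64 mm, 19 mm tall, lying on the desk off the other end of the board, about 86 mm from the centre of that end's mark: the lowest item goes next to it. Loose: must not be shifted. Origin: centre of its underside.
Mind the look-alikes: they are no part of the job. What is shaped like the bud_case but turquoise is not meant. Leave any orange look-alike of the drink_can alone.

How it is judged (in metres and radians):
At the end, for the whole second after the job is handed in: Counting from the mark next to the sticky notes to the mark next to the card box stand the drink can, the earbud case, the charger and the tape roll, one on each mark: each origin within 15 mm (horizontally) of its mark's centre, resting on the mark, upright within 0.12 rad, released and at rest (((horizontal distance between sticky_pad and mark_1 below 0.16 m and (horizontal distance between drink_can and mark_1 below 0.015 m and z of drink_can in the frame of mark_1 between -0.002 and 0.007 m and angle between drink_can's own z axis and vertical below 0.12 rad and linear speed of drink_can below 0.02 m/s and angular speed of drink_can below 0.2 rad/s) and (horizontal distance between bud_case and mark_2 below 0.015 m and z of bud_case in the frame of mark_2 between -0.002 and 0.007 m and angle between bud_case's own z axis and vertical below 0.12 rad and linear speed of bud_case below 0.02 m/s and angular speed of bud_case below 0.2 rad/s) and (horizontal distance between charger and mark_3 below 0.015 m and z of charger in the frame of mark_3 between -0.002 and 0.007 m and angle between charger's own z axis and vertical below 0.12 rad and linear speed of charger below 0.02 m/s and angular speed of charger below 0.2 rad/s) and (horizontal distance between tape_roll and mark_4 below 0.015 m and z of tape_roll in the frame of mark_4 between -0.002 and 0.007 m and angle between tape_roll's own z axis and vertical below 0.12 rad and linear speed of tape_roll below 0.02 m/s and angular speed of tape_roll below 0.2 rad/s)) or (horizontal distance between sticky_pad and mark_4 below 0.16 m and (horizontal distance between drink_can and mark_4 below 0.015 m and z of drink_can in the frame of mark_4 between -0.002 and 0.007 m and angle between drink_can's own z axis and vertical below 0.12 rad and linear speed of drink_can below 0.02 m/s and angular speed of drink_can below 0.2 rad/s) and (horizontal distance between bud_case and mark_3 below 0.015 m and z of bud_case in the frame of mark_3 between -0.002 and 0.007 m and angle between bud_case's own z axis and vertical below 0.12 rad and linear speed of bud_case below 0.02 m/s and angular speed of bud_case below 0.2 rad/s) and (horizontal distance between charger and mark_2 below 0.015 m and z of charger in the frame of mark_2 between -0.002 and 0.007 m and angle between charger's own z axis and vertical below 0.12 rad and linear speed of charger below 0.02 m/s and angular speed of charger below 0.2 rad/s) and (horizontal distance between tape_roll and mark_1 below 0.015 m and z of tape_roll in the frame of mark_1 between -0.002 and 0.007 m and angle between tape_roll's own z axis and vertical below 0.12 rad and linear speed of tape_roll below 0.02 m/s and angular speed of tape_roll below 0.2 rad/s)))); the robot touches nothing.
It fails at once if the sticky notes are shifted by more than 20 mm (distance of sticky_pad from where it was at the start of the episode above 0.02 m).
It fails at once if the card box is shifted by more than 20 mm (distance of card_box from where it was at the start of the episode above 0.02 m).
It also fails if it takes over 99 s, if anything falls off the work surface, if the arm or the gripper's body presses on something with over 40 N, if the wrist force passes 120 N, or if a joint passes its speed limit or range.

## Working session

There is one attempt and no reset: what is moved stays moved. The work goes in short steps, Python scripts to look and compute and a shell command to move; the robot and the scene stay as the last step left them, time stands still between calls to the robot, and variables do not carry over. Pictures are saved under pics/ and viewed, at most 14 in all, crops included, and the job is handed in when it is done.

```bash
mkdir -p pics
python3 - <<'E'
from plant import bot
import cv2
for n in("top","side"):
    cv2.imwrite(f"pics/{n}0.png",bot.capture(n)[:,:,::-1]); print(n,bot.camera_model(n))
    for t in["drink_can","bud_case","charger","tape_roll","mark_1","sticky_pad","card_box"]:
        print(t,[(round(float(d["p"]),2),[round(float(v)) for v in d["pixel"]],int(d["mask"].sum())) for d in bot.outline_of(t,n)])
o=bot.get_obs();print(o)
E
```

```text
top {'fx': 405.1369775727325, 'fy': 405.1369775727325, 'cx': 280.9182910033599, 'cy': 206.25953885828412, 'dist_coeffs': array([-0.05150425,  0.        ,  0.        ,  0.        ,  0.        ]), 'position': array([365.74852983, 168.39067031, 936.20916876]), 'orientation': array([-3.03945586, -0.01342798, -1.57994897])}
drink_can [(0.93, [160, 265], 780), (0.6, [336, 220], 715), (0.28, [274, 161], 793)]
bud_case [(0.92, [400, 212], 385), (0.55, [398, 172], 459), (0.42, [207, 156], 831), (0.41, [170, 155], 971)]
charger [(0.94, [271, 216], 405)]
tape_roll []
mark_1 [(0.94, [242, 160], 707), (0.8, [209, 160], 758), (0.77, [275, 162], 815), (0.64, [308, 168], 719)]
sticky_pad [(0.86, [168, 160], 1004)]
card_box [(0.66, [348, 166], 1109)]
side {'fx': 490.23938256939545, 'fy': 490.23938256939545, 'cx': 269.8612903223116, 'cy': 210.59253238204298, 'dist_coeffs': array([-0.17908664,  0.        ,  0.        ,  0.        ,  0.        ]), 'position': array([ 419.66023998, -931.4632964 ,  594.59412997]), 'orientation': array([-2.03988131, -0.02323355, -0.04361941])}
drink_can [(0.61, [212, 163],
[... 326 characters left out ...]
: 0.8, 'joint_positions': array([ 1.06398493e+00,  3.41950728e-01,  1.52410451e+00,  1.66226453e-05,
        1.27542480e+00, -1.46000001e-01]), 'dq': array([ 3.17446653e-04, -1.00401358e-03, -3.99342578e-04,  5.31550472e-04,
       -2.65772063e-04, -2.74353893e-05]), 'tau': array([ 5.27263865e-05, -4.31083417e+01, -2.44465345e+01,  7.17069441e-02,
        4.83091164e-02,  8.04609499e-06]), 'tool_pos': array([185.32167788, 491.21373528, 226.76452442]), 'tcp_rot': array([3.14147892e+00, 6.49613473e-07, 2.78077642e+00]), 'contact_force': array([ 0.93581581, -0.02228007,  0.36183826]), 'moment': array([-0.04850379, -0.00762981, -0.00480819]), 'finger_force': 0.0, 'grip_width': 91.66551414837282}
```

View pics/top0.png

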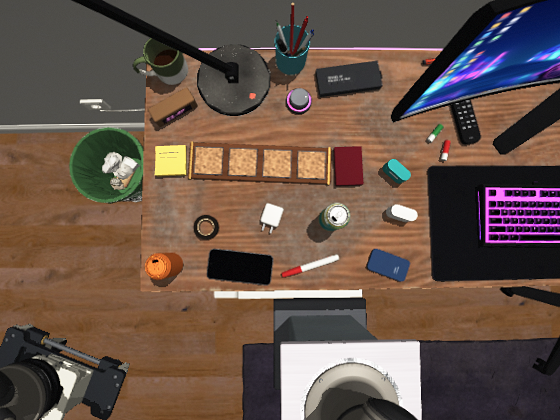

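View pics/side0.png

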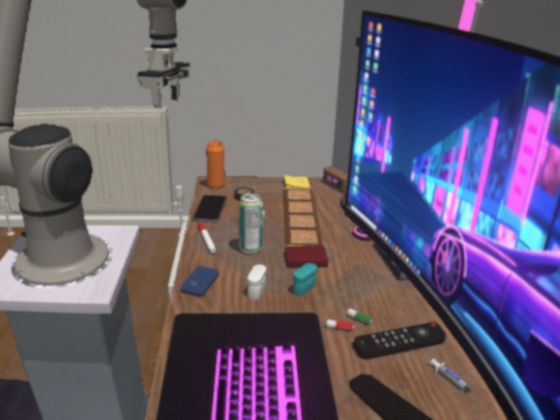

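Top view: the sticky pad (168,160) is at the left, so mark_1 gets the can. The marks are at (209,160), (242,160), (275,162) and (308,168), and the card box is at (348,166).

| Thing | Candidates | Choice |
|---|---|---|
| Can | yellow-turquoise (336,218), orange (160,265) | (336,218) |
| Bud case | white (402,213), turquoise (398,172) | (402,213) |
| Charger | (271,216) only | (271,216) |
| Tape | (206,227); the purple-ringed knob (299,100) and lamp base are not it | (206,227) |

Next I'll fit the poses by silhouette and make one close crop to check the choices.

```bash
cat > h.py <<'E'
import numpy as np, cv2
from plant import bot
from scipy.spatial.transform import Rotation as R
from scipy.optimize import minimize
CM={n:bot.camera_model(n) for n in("top","side")}
def K(m): return np.array([[m["fx"],0,m["cx"]],[0,m["fy"],m["cy"]],[0,0,1]])
def rot(m): return R.from_euler("xyz",m["orientation"]).as_matrix()
def world(px,z,n="top"):
    m=CM[n]; u=cv2.undistortPoints(np.array(px,float).reshape(-1,1,2),K(m),m["dist_coeffs"])[:,0]
    d=np.c_[u,np.ones(len(u))]@rot(m).T; s=(z-m["position"][2])/d[:,2]
    return m["position"]+d*s[:,None]
def proj(P,n):
    m=CM[n]; W=rot(m).T
    return cv2.projectPoints(np.array(P,float),cv2.Rodrigues(W)[0],-W@m["position"],K(m),m["dist_coeffs"])[0][:,0]
def cyl(r,h,z0=0):
    a=np.linspace(0,2*np.pi,24); c=np.c_[r*np.cos(a),r*np.sin(a)]
    return np.vstack([np.c_[c,c[:,0]*0+z] for z in(z0,z0+h)])
def stad(w,l,h,z0=0):  # ends rounded
    c=cyl(w/2,h,z0); return np.vstack([c+[0,s*(l-w)/2,0] for s in(-1,1)])
def box(x0,x1,y0,y1,h,z0=0): return np.array([[x,y,z] for x in(x0,x1) for y in(y0,y1) for z in(z0,z0+h)],float)
S=8
def fit(pts,masks,p0,base=0,yaw=True):
    """masks {cam:mask}; maximise IoU of projected hull"""
    data={n:(cv2.resize(k.astype(np.uint8),None,fx=4,fy=4,interpolation=cv2.INTER_LINEAR)>0) for n,k in masks.items()}
    def cost(p):
        c,s=np.cos(p[2]/20),np.sin(p[2]/20); P=pts@np.array([[c,s,0],[-s,c,0],[0,0,1]])+[p[0],p[1],base]; e=0
        for n,k in data.items():
            q=(proj(P,n)+.5)*4-.5; I=np.zeros(k.shape,np.uint8)
            cv2.fillConvexPoly(I,cv2.convexHull(np.round(q).astype(np.int32)),1); I=I>0
            e+=1-(I&k).sum()/max((I|k).sum(),1)
        return e/len(data)
    best=None
    for y in(np.arange(0,np.pi,np.pi/6) if yaw else [0]):
        sx=np.array([[0,0,0],[12,0,0],[0,12,0],[0,0,6 if yaw else 0.01]],float)+[p0[0],p0[1],y*20]
        r=minimize(cost,sx[0],method="Nelder-Mead",options=dict(initial_simplex=sx,maxiter=150,xatol=.1,fatol=1e-4))
        if best is None or r.fun<best.fun: best=r
    return np.round([best.x[0],best.x[1],best.x[2]/20],3),round(best.fun,3)
def mask(t,n,px):
    L=[d for d in bot.outline_of(t,n) if np.hypot(*(np.array(d["pixel"])-px))<12]
    return L[0]["mask"] if L else None
E
python3 - <<'E'
from h import *
im=bot.capture("top");bot.capture("side")
mk=sorted([d["pixel"] for d in bot.outline_of("mark_1","top") if d["p"]>.5],key=lambda p:p[0])
w=world(mk,12); print("marks",w.round(1).tolist(),np.linalg.norm(np.diff(w,axis=0),axis=1))
w=world([d["pixel"] for d in bot.outline_of("mark_1","side") if d["p"]>.5],12,"side"); print("marks side",w[np.argsort(-w[:,1])].round(1).tolist())
for t,pts,a,b,z,yw in[("drink_can",cyl(26.5,134),(336,220),(250,223),60,0),("bud_case",stad(29,60,46),(400,212),(257,281),25,1),("charger",box(-31,15,-21,21,28),(271,216),(0,0),14,1),("tape_roll",cyl(28.5,19),(206,227),(240,193),10,0)]:
    ms={n:mask(t,n,p) for n,p in(("top",a),("side",b))}
    if t=="tape_roll" and ms["top"] is None:
        g=(im.max(2)<60).astype(np.uint8); n,l,st,c=cv2.connectedComponentsWithStats(g)
        i=np.argmin(np.hypot(*(c-[206,227]).T)); ms["top"]=l==i; print("tape blob",st[i],c[i])
        h=np.zeros_like(g); cs,_=cv2.findContours((l==i).astype(np.uint8),0,2); cv2.drawContours(h,cs,-1,1,-1); ms["top"]=h>0
    p0=world([a],z)[0]
    for ks in(["top"],["top","side"]):
        m={k:ms[k] for k in ks if ms[k] is not None}
        if m: print(t,list(m),fit(pts,m,p0,0,yw))
    if t=="sticky_pad":pass
for t,px in(("sticky_pad",(168,160)),("card_box",(348,166))): print(t,world([px],20).round())
cv2.imwrite("pics/crop.png",cv2.resize(im[135:265,140:430,::-1],None,fx=2.75,fy=2.75,interpolation=cv2.INTER_CUBIC))
E
```

```text
marks [[578.0, 313.7, 12.0], [568.3, 248.4, 12.0], [558.9, 161.9, 12.0], [553.5, 88.8, 12.0]] [66.01650582 86.96528805 73.26208528]
marks side [[568.6, 313.3, 12.0], [560.5, 243.5, 12.0], [564.2, 154.8, 12.0], [559.5, 67.6, 12.0]]
drink_can ['side'] (array([428.48 ,  45.864,  -0.   ]), np.float64(0.07))
bud_case ['top'] (array([ 4.41757e+02, -1.20063e+02, -2.02000e-01]), np.float64(0.127))
bud_case ['top'] (array([ 4.41757e+02, -1.20063e+02, -2.02000e-01]), np.float64(0.127))
charger ['top'] (array([431.41 , 181.919,   2.761]), np.float64(0.139))
charger ['top'] (array([431.41 , 181.919,   2.761]), np.float64(0.139))
tape_roll ['top'] (array([413.947, 326.072,   0.   ]), np.float64(0.372))
tape_roll ['top', 'side'] (array([413.854, 326.547,   0.   ]), np.float64(0.381))
sticky_pad [[569. 414.  20.]]
card_box [[552.  -0.  20.]]
```

View pics/crop.png

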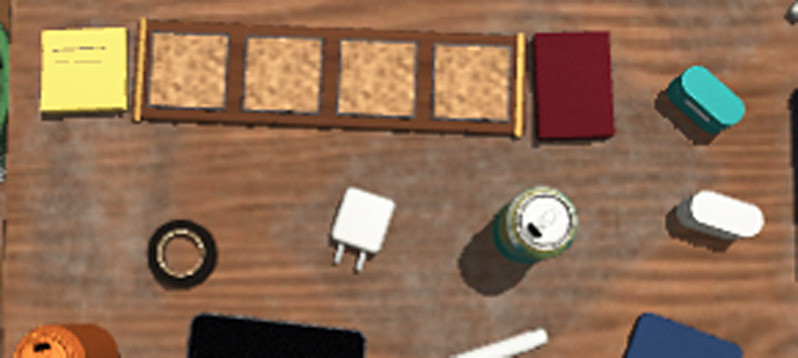

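The crop confirms the choices: white charger with pins pointing down-left, can lid at (545,218), white case at (727,217), and a black roll at (182,254) with a pale core. The network's mark pixels are uneven, so I'll measure the cork, white blobs and can once by colour.

Run:
```python
from h import *
im=bot.capture("top").astype(int); bot.capture("side"); r,g,b=im[...,0],im[...,1],im[...,2]
def blob(m,px,op=0):
    m=m.astype(np.uint8)
    if op: m=cv2.morphologyEx(m,cv2.MORPH_OPEN,np.ones((op,op)))
    n,l,s,c=cv2.connectedComponentsWithStats(m); ys,xs=np.nonzero(l)
    j=np.argmin(np.hypot(xs-px[0],ys-px[1])); k=(l==l[ys[j],xs[j]]).astype(np.uint8)
    cs,_=cv2.findContours(k,0,1); o=np.zeros_like(k); cv2.drawContours(o,[max(cs,key=len)],-1,1,-1); return o>0
cork=(r>150)&(g>105)&(r-b>45)&(b<165); cen=[]
for p in[(208,160),(242,162),(277,164),(312,165)]:
    R0=np.zeros_like(cork); R0[p[1]-18:p[1]+18,p[0]-16:p[0]+17]=1
    k=cv2.morphologyEx((cork&R0).astype(np.uint8),cv2.MORPH_CLOSE,np.ones((5,5)))>0; k=blob(k,p,5)
    q=cv2.minAreaRect(np.argwhere(k)[:,::-1].astype(np.float32)); cen.append(q[0]); print("cork",np.round(q[0],1),np.round(q[1],1),k.sum())
w=world(cen,12); i=np.array([1.5,.5,-.5,-1.5]); c=w.mean(0)[:2]; d=(i[:,None]*w[:,:2]).sum(0)/(i@i)
print(w.round(1).tolist(),"pitch",np.hypot(*d),"row yaw",np.arctan2(-d[0],d[1]),(c+i[:,None]*d).round(1).tolist())
L=im.min(2); sat=im.max(2)-L
for t,pts,px,thr,z,op in(("charger",box(-31,15,-21,21,28),(271,214),130,14,5),("bud_case",stad(29,60,46),(403,213),130,25,3)):
    k=blob((L>thr)&(sat<30),px,op); print(t,k.sum(),np.argwhere(k).mean(0)[::-1].round(1),fit(pts,{"top":k},world([px],z)[0]))
    q=cv2.minAreaRect(np.argwhere(k)[:,::-1].astype(np.float32)); print(q)
k=blob((im.max(2)<70),(196,227),0); print("tape",k.sum(),np.argwhere(k).mean(0)[::-1],fit(cyl(28.5,19),{"top":k},world([(206,227)],10)[0],0,0))
k=mask("drink_can","top",(336,218));ks=mask("drink_can","side",(250,223))
if k is not None: print("can",fit(cyl(26.5,134),{"top":k},(430,50),0,0))
if k is not None and ks is not None:print("can",fit(cyl(26.5,134),{"top":k,"side":ks},(430,50),0,0))
print("lid",world([(140+545/2.75,135+216/2.75)],134))
ks=mask("bud_case","side",(257,281)); 
if ks is not None: print("bud side",fit(stad(29,60,46),{"side":ks},(440,-120)))
```

```text
cork [207. 160.] [26. 30.] 736
cork [242.5 162. ] [26. 27.] 708
cork [276.5 163. ] [26. 27.] 710
cork [313. 165.] [26. 30.] 809
[[569.6, 325.7, 12.0], [564.2, 243.3, 12.0], [561.3, 164.4, 12.0], [556.1, 79.7, 12.0]] pitch 81.7749729653627 row yaw -0.05311892358155801 [[569.3, 325.8], [565.0, 244.1], [560.6, 162.4], [556.3, 80.8]]
charger 367 [271.7 214.5] (array([433.849, 178.623,   2.851]), np.float64(0.105))
((271.70001220703125, 214.4000244140625), (18.657434463500977, 19.922346115112305), 18.43494987487793)
bud_case 286 [403.7 212.5] (array([ 441.503, -120.026,    2.894]), np.float64(0.34))
((403.6500244140625, 212.55001831054688), (26.246902465820312, 11.384199142456055), 18.434947967529297)
tape 498 [205.66465863 227.12650602] (array([ 4.13773e+02,  3.27527e+02, -1.00000e-03]), np.float64(0.07))
can (array([4.28333e+02, 4.65840e+01, 1.00000e-03]), np.float64(0.072))
can (array([4.28487e+02, 4.65460e+01, 1.00000e-03]), np.float64(0.083))
lid [[432.39228969  42.87407512 134.        ]]
bud side (array([ 4.39840e+02, -1.20939e+02, -2.16000e-01]), np.float64(0.075))
```

Results: mark centres at 80 mm pitch are m1 (569,323), m2 (565,243), m3 (561,163) and m4 (556,83.5), with row yaw −0.053. Tape is at (414,327.5), charger at (433,180) with yaw 2.81, can at (428.5,46.5) and bud case at (440.5,−120.5) with yaw −0.21. I'll place lowest first and start with the tape.

```bash
cat > to.py <<'E'
import sys,numpy as np
from plant import bot
# usage: to.py x y z yaw -> shift in present tool axes (tool assumed down), turn about tool z
x,y,z,w=map(float,sys.argv[1:]); o=bot.get_obs(); p=o["tool_pos"]; a=o["tcp_rot"][2]
d=np.array([x,y,z])-p; c,s=np.cos(a),np.sin(a); t=-((w-a+np.pi/2)%np.pi-np.pi/2)
print("pos",p.round(1),"rot",o["tcp_rot"].round(3),"dxyz",np.round([d[0]*c+d[1]*s,d[0]*s-d[1]*c,-d[2]],1),"rz",round(t,3),"width",round(o["grip_width"],1),"t",round(o["time"],1),"q6",o["joint_positions"][5].round(2),"F",o["contact_force"].round(1))
E
python3 -m jog '[[-27,-7.2,0,0,0,0],[-27,-7.2,0,0,0,0],[-27,-7.2,0,0,0,0],[-27,-7.2,0,0,0,0],[-27,-7.2,0,0,0,0],[-27,-7.2,0,0,0,0],[-27,-7.2,0,0,0,0],[-27,-7.2,0,0,0,0],[-27,-7.2,0,0,0,0],[-27,-7.2,0,0,0,0],[0,0,0,0,0,0]]' 100
python3 -m jog '[[0,0,30,0,0,0],[0,0,30,0,0,0],[0,0,30,0,0,0],[0,0,30,0,0,0],[0,0,30,0,0,0],[0,0,0,0,0,0],[0,0,0,0,0,0]]'
python3 to.py 414 327.5 4 2.7808
```

```text
time: 2.75
tool_pos: [414.9, 326.8, 226.6]
tcp_rot: [-3.142, 0.001, 2.778]
contact_force: [0.0, 0.7, -0.7]
grip_width: 91.8
finger_force: 0.0
time: 3.45
tool_pos: [412.2, 329.0, 77.1]
tcp_rot: [-3.141, -0.0, 2.781]
contact_force: [0.0, -0.1, 0.6]
grip_width: 91.8
finger_force: 0.0
pos [412.2 329.   77.1] rot [-3.141 -0.     2.781] dxyz [-2.2 -0.7 73.1] rz 0.0 width 91.8 t 3.5 q6 -0.68 F [ 0.  -0.1  0.6]
```

```bash
python3 -m jog '[[-2.2,-0.7,20,0,0,0],[0,0,20,0,0,0],[0,0,20,0,0,0],[0,0,13,0,0,0],[0,0,0,0,0,0],[0,0,0,0,0,0]]'
python3 -m jog '[[0,0,0,0,0,0],[0,0,0,0,0,0],[0,0,0,0,0,0],[0,0,0,0,0,0],[0,0,0,0,0,0],[0,0,0,0,0,0],[0,0,0,0,0,0],[0,0,0,0,0,0],[0,0,0,0,0,0],[0,0,0,0,0,0]]' 30
python3 -m jog '[[0,0,-15,0,0,0],[0,0,-25,0,0,0],[0,0,-25,0,0,0],[0,0,-25,0,0,0],[0,0,0,0,0,0]]'
python3 to.py 556.4 83.5 17 1.518
```

```text
time: 4.05
tool_pos: [415.0, 327.7, 4.9]
tcp_rot: [3.14, 0.001, 2.781]
contact_force: [-0.8, 0.7, -0.2]
grip_width: 91.8
finger_force: 0.0
time: 5.05
tool_pos: [414.4, 327.2, 3.9]
tcp_rot: [3.141, 0.0, 2.781]
contact_force: [0.0, 0.1, 3.7]
grip_width: 55.0
finger_force: 30.0
time: 5.55
tool_pos: [416.0, 328.1, 96.6]
tcp_rot: [3.137, 0.004, 2.781]
contact_force: [0.8, 1.1, -0.3]
grip_width: 55.1
finger_force: 30.0
pos [416.  328.1  96.6] rot [3.137 0.004 2.781] dxyz [-217.7 -179.3   79.6] rz 1.263 width 55.1 t 5.5 q6 -0.69 F [ 0.8  1.1 -0.3]
```

```bash
python3 -m jog '[[-21.8,-17.9,0,0,0,0],[-21.8,-17.9,0,0,0,0],[-21.8,-17.9,0,0,0,0],[-21.8,-17.9,0,0,0,0],[-21.8,-17.9,0,0,0,0],[-21.8,-17.9,0,0,0,0],[-21.8,-17.9,0,0,0,0],[-21.8,-17.9,0,0,0,0],[-21.8,-17.9,0,0,0,0],[-21.8,-17.9,0,0,0,0],[0,0,0,0,0,0]]'
python3 -m jog '[[0,0,0,0,0,0.136],[0,0,0,0,0,0.136],[0,0,0,0,0,0.136],[0,0,0,0,0,0.136],[0,0,0,0,0,0.136],[0,0,0,0,0,0.136],[0,0,0,0,0,0.136],[0,0,0,0,0,0.136],[0,0,0,0,0,0.136],[0,0,0,0,0,0.136],[0,0,0,0,0,0.136],[0,0,0,0,0,0.136]]'
python3 -m jog '[[0,0,0,0,0,0],[0,0,0,0,0,0]]'
python3 to.py 556.4 83.5 17 1.15
```

```text
time: 6.65
tool_pos: [556.2, 79.8, 92.5]
tcp_rot: [-3.141, -0.0, 2.778]
contact_force: [-0.6, 0.4, -0.3]
grip_width: 54.7
finger_force: 30.0
time: 7.85
tool_pos: [554.1, 83.4, 92.6]
tcp_rot: [-3.14, 0.001, 1.144]
contact_force: [-0.1, -0.1, -1.1]
grip_width: 55.0
finger_force: 30.0
time: 8.05
tool_pos: [554.5, 83.1, 93.0]
tcp_rot: [-3.14, 0.0, 1.153]
contact_force: [-0.2, 0.2, 0.0]
grip_width: 55.1
finger_force: 30.0
pos [554.5  83.1  93. ] rot [-3.14   0.     1.153] dxyz [ 1.1  1.6 76. ] rz 0.003 width 55.1 t 8.1 q6 0.43 F [-0.2  0.2  0. ]
```

```bash
python3 -m jog '[[1.1,1.6,20,0,0,0],[0,0,20,0,0,0],[0,0,20,0,0,0],[0,0,8,0,0,0],[0,0,8.5,0,0,0],[0,0,0,0,0,0],[0,0,0,0,0,0]]'
python3 -m jog '[[0,0,0,0,0,0],[0,0,0,0,0,0],[0,0,0,0,0,0],[0,0,0,0,0,0],[0,0,0,0,0,0],[0,0,0,0,0,0]]' 85
python3 -m jog '[[0,0,-15,0,0,0],[0,0,-30,0,0,0],[0,0,-30,0,0,0],[0,0,-30,0,0,0],[0,0,0,0,0,0]]'
python3 to.py 440 177.5 4 2.81;  python3 to.py 440 177.5 4 4.38
```

```text
time: 8.75
tool_pos: [557.3, 83.1, 17.7]
tcp_rot: [3.141, -0.0, 1.149]
contact_force: [-0.3, -0.3, -0.2]
grip_width: 55.2
finger_force: 30.0
time: 9.35
tool_pos: [557.1, 83.0, 17.3]
tcp_rot: [3.142, -0.0, 1.149]
contact_force: [-0.1, -1.2, -0.1]
grip_width: 77.9
finger_force: 0.0
time: 9.85
tool_pos: [559.5, 83.1, 126.5]
tcp_rot: [3.134, -0.004, 1.149]
contact_force: [0.1, -0.2, -0.8]
grip_width: 77.9
finger_force: 0.0
pos [559.5  83.1 126.5] rot [ 3.134 -0.004  1.149] dxyz [  37.1 -147.7  122.5] rz 1.48 width 77.9 t 9.8 q6 0.43 F [ 0.1 -0.2 -0.8]
pos [559.5  83.1 126.5] rot [ 3.134 -0.004  1.149] dxyz [  37.1 -147.7  122.5] rz -0.09 width 77.9 t 9.8 q6 0.43 F [ 0.1 -0.2 -0.8]
```

Before the charger, I'll do the bud case and then the can, because the gripper body would pass too close to the standing can at the charger.

```bash
python3 -m jog '[[0,0,-30,0,0,0],[0,0,0,0,0,-0.105],[0,0,0,0,0,-0.106],[0,0,0,0,0,0]]' 60
python3 to.py 440.5 -120.5 12 1.361
```

```text
time: 10.25
tool_pos: [556.7, 83.0, 151.6]
tcp_rot: [-3.141, 0.0, 1.361]
contact_force: [0.2, -0.7, -0.2]
grip_width: 55.7
finger_force: 0.0
pos [556.7  83.  151.6] rot [-3.141  0.     1.361] dxyz [-223.3  -71.2  139.6] rz -0.0 width 55.7 t 10.2 q6 0.22 F [ 0.2 -0.7 -0.2]
```

```bash
python3 -m jog '[[-22.3,-7.1,0,0,0,0],[-22.3,-7.1,0,0,0,0],[-22.3,-7.1,0,0,0,0],[-22.3,-7.1,0,0,0,0],[-22.3,-7.1,0,0,0,0],[-22.3,-7.1,0,0,0,0],[-22.3,-7.1,0,0,0,0],[-22.3,-7.1,0,0,0,0],[-22.3,-7.1,0,0,0,0],[-22.3,-7.1,0,0,0,0],[0,0,0,0,0,0],[0,0,0,0,0,0]]'
python3 -m jog '[[0,0,20,0,0,0],[0,0,25,0,0,0],[0,0,25,0,0,0],[0,0,0,0,0,0],[0,0,0,0,0,0]]'
python3 to.py 440.5 -120.5 12 1.361
python3 - <<'E'
from h import *
im=bot.capture("top"); cv2.imwrite("pics/a.png",cv2.resize(im[120:300,150:450,::-1],None,fx=2.6,fy=2.6,interpolation=cv2.INTER_CUBIC))
im=bot.capture("side"); cv2.imwrite("pics/b.png",cv2.resize(im[170:320,170:370,::-1],None,fx=3,fy=3,interpolation=cv2.INTER_CUBIC))
E
```

```text
time: 11.45
tool_pos: [440.8, -120.2, 151.9]
tcp_rot: [-3.141, -0.001, 1.356]
contact_force: [-0.1, -0.0, 0.5]
grip_width: 55.3
finger_force: 0.0
time: 11.95
tool_pos: [441.2, -119.5, 82.3]
tcp_rot: [-3.141, -0.0, 1.36]
contact_force: [-0.6, 0.6, -0.1]
grip_width: 55.2
finger_force: 0.0
pos [ 441.2 -119.5   82.3] rot [-3.141 -0.     1.36 ] dxyz [-1.1 -0.4 70.3] rz -0.001 width 55.2 t 11.9 q6 -0.22 F [-0.6  0.6 -0.1]
```

View pics/a.png

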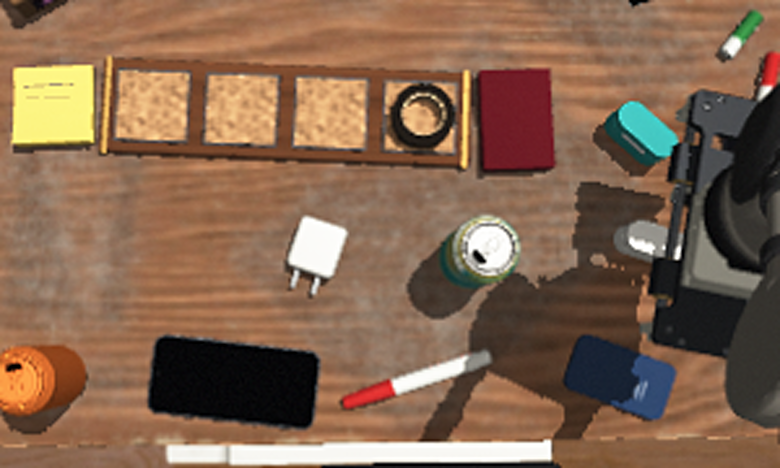

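View pics/b.png

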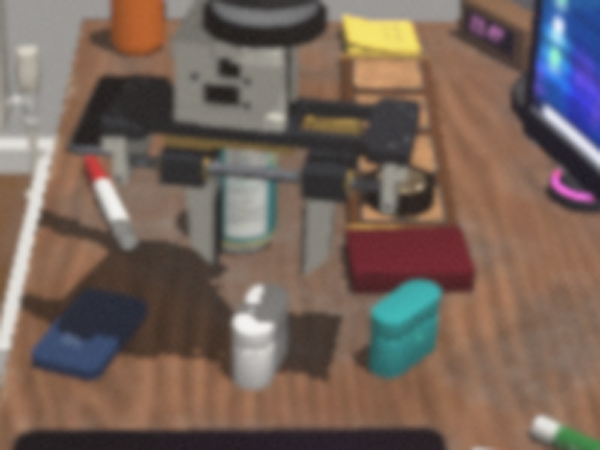

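The tape sits centred on the fourth cork: roll at about (422,115), cork at about (421,115) in the top crop. In the side crop the fingers (205 and 318, 265) straddle the white case (260,330). Down and grip.

```bash
python3 -m jog '[[-1,-0.4,20,0,0,0],[0,0,20,0,0,0],[0,0,20,0,0,0],[0,0,10,0,0,0],[0,0,0,0,0,0],[0,0,0,0,0,0]]'
python3 -m jog '[[0,0,0,0,0,0],[0,0,0,0,0,0],[0,0,0,0,0,0],[0,0,0,0,0,0],[0,0,0,0,0,0],[0,0,0,0,0,0],[0,0,0,0,0,0],[0,0,0,0,0,0],[0,0,0,0,0,0],[0,0,0,0,0,0]]' 10
python3 -m jog '[[0,0,-15,0,0,0],[0,0,-30,0,0,0],[0,0,-30,0,0,0],[0,0,-35,0,0,0],[0,0,-35,0,0,0],[0,0,-15,0,0,0],[0,0,0,0,0,0],[0,0,0,0,0,0]]'
python3 to.py 564.9 243.2 25 1.518
```

```text
time: 12.65
tool_pos: [441.0, -121.3, 13.0]
tcp_rot: [3.14, 0.0, 1.36]
contact_force: [0.6, -0.2, 0.9]
grip_width: 55.0
finger_force: 0.0
time: 13.65
tool_pos: [440.5, -121.1, 12.5]
tcp_rot: [3.141, 0.0, 1.36]
contact_force: [-1.2, 0.2, 5.5]
grip_width: 26.2
finger_force: 28.4
time: 14.45
tool_pos: [439.8, -120.9, 171.4]
tcp_rot: [-3.141, -0.0, 1.36]
contact_force: [0.6, 0.5, 0.6]
grip_width: 26.6
finger_force: 28.5
pos [ 439.8 -120.9  171.4] rot [-3.141 -0.     1.36 ] dxyz [382.2  46.1 146.4] rz -0.158 width 26.6 t 14.4 q6 -0.23 F [0.6 0.5 0.6]
```

```bash
python3 -m jog '[[31.85,3.84,0,0,0,0],[31.85,3.84,0,0,0,0],[31.85,3.84,0,0,0,0],[31.85,3.84,0,0,0,0],[31.85,3.84,0,0,0,0],[31.85,3.84,0,0,0,0],[31.85,3.84,0,0,0,0],[31.85,3.84,0,0,0,0],[31.85,3.84,0,0,0,0],[31.85,3.84,0,0,0,0],[31.85,3.84,0,0,0,0],[31.85,3.84,0,0,0,0]]'
python3 -m jog '[[0,0,0,0,0,-0.08],[0,0,0,0,0,-0.08],[0,0,30,0,0,0],[0,0,30,0,0,0],[0,0,30,0,0,0],[0,0,20,0,0,0],[0,0,0,0,0,0],[0,0,0,0,0,0]]'
python3 to.py 564.9 243.2 25.5 1.518
```

```text
time: 15.65
tool_pos: [564.7, 244.0, 169.6]
tcp_rot: [-3.138, 0.002, 1.36]
contact_force: [-0.2, -0.7, -0.6]
grip_width: 26.7
finger_force: 28.5
time: 16.45
tool_pos: [564.8, 242.8, 61.1]
tcp_rot: [-3.139, 0.001, 1.52]
contact_force: [-0.6, -0.3, 0.4]
grip_width: 26.2
finger_force: 28.5
pos [564.8 242.8  61.1] rot [-3.139e+00  1.000e-03  1.520e+00] dxyz [ 0.4  0.1 35.6] rz 0.002 width 26.2 t 16.4 q6 0.33 F [-0.6 -0.3  0.4]
```

```bash
python3 -m jog '[[0,0,18,0,0,0],[0,0,11,0,0,0],[0,0,6.5,0,0,0],[0,0,0,0,0,0],[0,0,0,0,0,0]]'
python3 -m jog '[[0,0,0,0,0,0],[0,0,0,0,0,0],[0,0,0,0,0,0],[0,0,0,0,0,0],[0,0,0,0,0,0],[0,0,0,0,0,0]]' 60
python3 -m jog '[[0,0,-15,0,0,0],[0,0,-30,0,0,0],[0,0,-30,0,0,0],[0,0,-30,0,0,0],[0,0,-35,0,0,0],[0,0,-5,0,0,0],[0,0,0,0,0,0]]'
python3 -m jog '[[0,0,0,0,0,0],[0,0,0,0,0,0]]' 100
python3 to.py 428.5 46.5 81 1.518
```

```text
time: 16.95
tool_pos: [565.7, 243.1, 27.3]
tcp_rot: [3.141, -0.0, 1.52]
contact_force: [0.3, 0.2, -0.5]
grip_width: 26.3
finger_force: 28.5
time: 17.55
tool_pos: [565.4, 243.1, 26.8]
tcp_rot: [3.141, -0.0, 1.52]
contact_force: [0.4, -0.3, -1.0]
grip_width: 54.8
finger_force: 0.0
time: 18.25
tool_pos: [566.1, 243.2, 174.0]
tcp_rot: [3.138, -0.001, 1.52]
contact_force: [0.2, 0.5, -1.0]
grip_width: 55.0
finger_force: 0.0
time: 18.45
tool_pos: [564.6, 242.8, 170.3]
tcp_rot: [-3.139, 0.001, 1.52]
contact_force: [0.8, -0.0, 0.2]
grip_width: 66.8
finger_force: 0.0
pos [564.6 242.8 170.3] rot [-3.139e+00  1.000e-03  1.520e+00] dxyz [-202.9 -125.9   89.3] rz 0.002 width 66.8 t 18.4 q6 0.33 F [ 0.8 -0.   0.2]
```

```bash
python3 -m jog '[[-25.4,-15.7,0,0,0,0],[-25.4,-15.7,0,0,0,0],[-25.4,-15.7,0,0,0,0],[-25.4,-15.7,0,0,0,0],[-25.4,-15.7,0,0,0,0],[-25.4,-15.7,0,0,0,0],[-25.4,-15.7,0,0,0,0],[-25.4,-15.7,0,0,0,0],[0,0,0,0,0,0],[0,0,0,0,0,0]]'
python3 to.py 428.5 46.5 81 1.518
python3 -m jog '[[0,0,20,0,0,0],[0,0,20,0,0,0],[0,0,20,0,0,0],[0,0,20,0,0,0],[0,0,9,0,0,0],[0,0,0,0,0,0],[0,0,0,0,0,0]]'
python3 to.py 428.5 46.5 81 1.518
```

```text
time: 19.45
tool_pos: [429.4, 46.2, 171.3]
tcp_rot: [-3.141, -0.0, 1.518]
contact_force: [0.5, -0.5, -0.2]
grip_width: 91.8
finger_force: 0.0
pos [429.4  46.2 171.3] rot [-3.141 -0.     1.518] dxyz [ 0.2 -0.9 90.3] rz 0.0 width 91.8 t 19.4 q6 -0.02 F [ 0.5 -0.5 -0.2]
time: 20.15
tool_pos: [430.1, 46.8, 83.0]
tcp_rot: [3.141, -0.0, 1.52]
contact_force: [-0.4, -0.3, 0.3]
grip_width: 91.7
finger_force: 0.0
pos [430.1  46.8  83. ] rot [ 3.141 -0.     1.52 ] dxyz [-0.4 -1.6  2. ] rz 0.002 width 91.7 t 20.1 q6 -0.02 F [-0.4 -0.3  0.3]
```

```bash
python3 -m jog '[[0,-1,1.5,0,0,0],[0,0,0,0,0,0],[0,0,0,0,0,0],[0,0,0,0,0,0],[0,0,0,0,0,0],[0,0,0,0,0,0],[0,0,0,0,0,0],[0,0,0,0,0,0],[0,0,0,0,0,0],[0,0,0,0,0,0]]' 30
python3 to.py 569.2 323.1 94 1.518
python3 -m jog '[[0,0,-12,0,0,0],[0,0,-25,0,0,0],[0,0,-25,0,0,0],[0,0,-25,0,0,0],[0,0,0,0,0,0],[0,0,0,0,0,0]]'
python3 to.py 569.2 323.1 94 1.518
```

```text
time: 21.15
tool_pos: [428.8, 46.5, 81.3]
tcp_rot: [3.141, -0.0, 1.52]
contact_force: [1.1, -0.1, 2.0]
grip_width: 51.5
finger_force: 29.9
pos [428.8  46.5  81.3] rot [ 3.141 -0.     1.52 ] dxyz [283.4 126.1 -12.7] rz 0.002 width 51.5 t 21.1 q6 -0.02 F [ 1.1 -0.1  2. ]
time: 21.75
tool_pos: [428.0, 46.6, 167.5]
tcp_rot: [-3.141, -0.0, 1.52]
contact_force: [-0.5, 0.3, -3.1]
grip_width: 51.8
finger_force: 29.9
pos [428.   46.6 167.5] rot [-3.141 -0.     1.52 ] dxyz [283.3 126.9  73.5] rz 0.002 width 51.8 t 21.8 q6 -0.02 F [-0.5  0.3 -3.1]
```

```bash
python3 -m jog '[[25.75,11.5,0,0,0,0],[25.75,11.5,0,0,0,0],[25.75,11.5,0,0,0,0],[25.75,11.5,0,0,0,0],[25.75,11.5,0,0,0,0],[25.75,11.5,0,0,0,0],[25.75,11.5,0,0,0,0],[25.75,11.5,0,0,0,0],[25.75,11.5,0,0,0,0],[25.75,11.5,0,0,0,0],[25.75,11.5,0,0,0,0],[0,0,0,0,0,0]]'
python3 -m jog '[[0,0,15,0,0,0],[0,0,15,0,0,0],[0,0,15,0,0,0],[0,0,0,0,0,0],[0,0,0,0,0,0]]'
python3 to.py 569.2 323.1 94.3 1.518
```

```text
time: 22.95
tool_pos: [569.1, 325.4, 164.7]
tcp_rot: [-3.138, 0.001, 1.522]
contact_force: [0.4, -0.1, -2.8]
grip_width: 51.8
finger_force: 29.9
time: 23.45
tool_pos: [568.7, 322.3, 122.0]
tcp_rot: [-3.139, 0.001, 1.519]
contact_force: [0.6, 0.5, -1.6]
grip_width: 51.6
finger_force: 29.9
pos [568.7 322.3 122. ] rot [-3.139e+00  1.000e-03  1.519e+00] dxyz [ 0.8  0.5 27.7] rz 0.001 width 51.6 t 23.4 q6 0.45 F [ 0.6  0.5 -1.6]
```

```bash
python3 -m jog '[[0.8,0.5,12,0,0,0],[0,0,10,0,0,0],[0,0,5.5,0,0,0],[0,0,0,0,0,0],[0,0,0,0,0,0]]'
python3 -m jog '[[0,0,0,0,0,0],[0,0,0,0,0,0],[0,0,0,0,0,0],[0,0,0,0,0,0],[0,0,0,0,0,0],[0,0,0,0,0,0],[0,0,0,0,0,0],[0,0,0,0,0,0]]' 95
python3 -m jog '[[0,0,-15,0,0,0],[0,0,-25,0,0,0],[0,0,-30,0,0,0],[0,0,-15,0,0,0],[0,0,0,0,0,0],[0,0,0,0,0,0]]'
python3 to.py 440 177.5 6 2.81
```

```text
time: 23.95
tool_pos: [570.0, 323.8, 95.7]
tcp_rot: [3.142, -0.0, 1.52]
contact_force: [-0.3, -0.2, -3.1]
grip_width: 51.6
finger_force: 29.9
time: 24.75
tool_pos: [569.9, 323.7, 95.7]
tcp_rot: [3.142, -0.0, 1.52]
contact_force: [0.2, 0.7, 1.2]
grip_width: 87.2
finger_force: 0.0
time: 25.35
tool_pos: [569.7, 323.6, 180.2]
tcp_rot: [-3.141, 0.0, 1.52]
contact_force: [0.4, 0.0, -1.1]
grip_width: 87.2
finger_force: 0.0
pos [569.7 323.6 180.2] rot [-3.141  0.     1.52 ] dxyz [-152.6 -122.   174.2] rz -1.29 width 87.2 t 25.4 q6 0.45 F [ 0.4  0.  -1.1]
```

```bash
python3 -m jog '[[-21.8,-17.4,0,0,0,0],[-21.8,-17.4,0,0,0,0],[-21.8,-17.4,0,0,0,0],[-21.8,-17.4,0,0,0,0],[-21.8,-17.4,0,0,0,0],[-21.8,-17.4,0,0,0,0],[-21.8,-17.4,0,0,0,0],[0,0,0,0,0,0]]' 80
python3 -m jog '[[0,0,0,0,0,-0.129],[0,0,0,0,0,-0.129],[0,0,0,0,0,-0.129],[0,0,0,0,0,-0.129],[0,0,0,0,0,-0.129],[0,0,0,0,0,-0.129],[0,0,0,0,0,-0.129],[0,0,0,0,0,-0.129],[0,0,0,0,0,-0.129],[0,0,0,0,0,-0.129],[0,0,0,0,0,0]]'
python3 -m jog '[[0,0,28,0,0,0],[0,0,28,0,0,0],[0,0,28,0,0,0],[0,0,28,0,0,0],[0,0,0,0,0,0],[0,0,0,0,0,0]]'
python3 to.py 440 177.5 6 2.81
python3 - <<'E'
from h import *
im=bot.capture("top"); cv2.imwrite("pics/c.png",cv2.resize(im[120:290,150:400,::-1],None,fx=3,fy=3,interpolation=cv2.INTER_CUBIC))
im=bot.capture("side"); cv2.imwrite("pics/d.png",cv2.resize(im[130:290,180:350,::-1],None,fx=3.5,fy=3.5,interpolation=cv2.INTER_CUBIC))
E
```

```text
time: 26.15
tool_pos: [437.5, 175.6, 179.3]
tcp_rot: [-3.137, 0.002, 1.518]
contact_force: [0.3, 0.8, 0.2]
grip_width: 73.3
finger_force: 0.0
time: 27.25
tool_pos: [440.3, 177.8, 179.7]
tcp_rot: [-3.141, -0.002, 2.811]
contact_force: [0.3, -0.2, -0.5]
grip_width: 73.3
finger_force: 0.0
time: 27.85
tool_pos: [440.5, 177.7, 68.6]
tcp_rot: [-3.141, -0.001, 2.808]
contact_force: [0.5, -0.2, 0.3]
grip_width: 73.2
finger_force: 0.0
pos [440.5 177.7  68.6] rot [-3.141e+00 -1.000e-03  2.808e+00] dxyz [ 0.4 -0.3 62.6] rz -0.002 width 73.2 t 27.9 q6 -1.02 F [ 0.5 -0.2  0.3]
```

View pics/c.png

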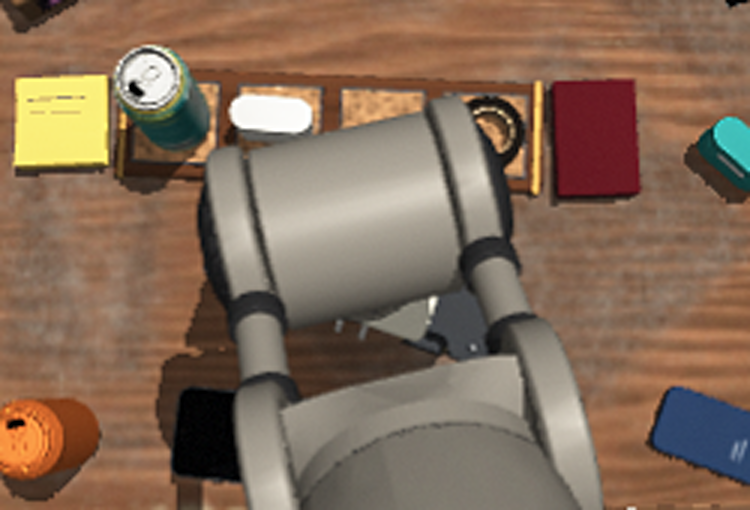

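View pics/d.png

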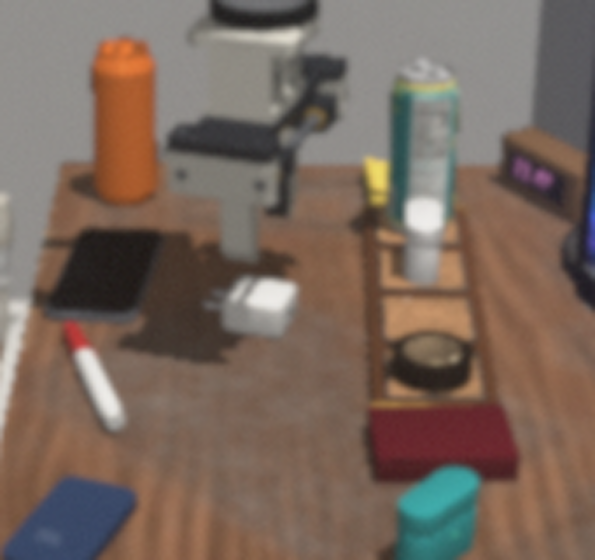

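The can stands on mark 1, the case on mark 2 and the tape on mark 4. The sticky pad and card box look unmoved. The gripper is above the charger, so I'll grip it now.

```bash
python3 -m jog '[[0.4,-0.3,20,0,0,0],[0,0,20,0,0,0],[0,0,15,0,0,0],[0,0,8,0,0,0],[0,0,0,0,0,0],[0,0,0,0,0,0]]'
python3 -m jog '[[0,0,0,0,0,0],[0,0,0,0,0,0],[0,0,0,0,0,0],[0,0,0,0,0,0],[0,0,0,0,0,0],[0,0,0,0,0,0],[0,0,0,0,0,0],[0,0,0,0,0,0],[0,0,0,0,0,0],[0,0,0,0,0,0]]' 20
python3 -m jog '[[0,0,-15,0,0,0],[0,0,-25,0,0,0],[0,0,-30,0,0,0],[0,0,-30,0,0,0],[0,0,-15,0,0,0],[0,0,0,0,0,0],[0,0,0,0,0,0]]'
python3 to.py 560.3 155.3 19 1.518
```

```text
time: 28.55
tool_pos: [440.7, 177.6, 6.6]
tcp_rot: [3.141, 0.001, 2.81]
contact_force: [0.3, 0.4, 0.7]
grip_width: 73.4
finger_force: 0.0
time: 29.55
tool_pos: [440.1, 177.4, 5.9]
tcp_rot: [3.141, 0.0, 2.81]
contact_force: [-1.2, 0.3, 4.6]
grip_width: 41.9
finger_force: 30.0
time: 30.25
tool_pos: [439.6, 177.3, 120.0]
tcp_rot: [-3.141, -0.001, 2.81]
contact_force: [0.1, 0.1, -0.9]
grip_width: 41.7
finger_force: 30.0
pos [439.6 177.3 120. ] rot [-3.141e+00 -1.000e-03  2.810e+00] dxyz [-121.3   18.5  101. ] rz 1.292 width 41.7 t 30.2 q6 -1.02 F [ 0.1  0.1 -0.9]
```

```bash
python3 -m jog '[[-20.2,3.1,0,0,0,0],[-20.2,3.1,0,0,0,0],[-20.2,3.1,0,0,0,0],[-20.2,3.1,0,0,0,0],[-20.2,3.1,0,0,0,0],[-20.2,3.1,0,0,0,0],[0,0,0,0,0,0]]'
python3 -m jog '[[0,0,0,0,0,0.129],[0,0,0,0,0,0.129],[0,0,0,0,0,0.129],[0,0,0,0,0,0.129],[0,0,0,0,0,0.129],[0,0,0,0,0,0.129],[0,0,0,0,0,0.129],[0,0,0,0,0,0.129],[0,0,0,0,0,0.129],[0,0,0,0,0,0.13],[0,0,0,0,0,0],[0,0,0,0,0,0]]'
python3 -m jog '[[0,0,20,0,0,0],[0,0,20,0,0,0],[0,0,20,0,0,0],[0,0,0,0,0,0],[0,0,0,0,0,0]]'
python3 to.py 560.3 155.3 19 1.518
```

```text
time: 30.95
tool_pos: [561.8, 154.7, 118.5]
tcp_rot: [-3.141, -0.001, 2.809]
contact_force: [0.1, 0.6, -0.1]
grip_width: 41.4
finger_force: 30.0
time: 32.15
tool_pos: [559.6, 155.6, 119.8]
tcp_rot: [-3.14, 0.0, 1.522]
contact_force: [0.3, 1.0, -0.5]
grip_width: 41.9
finger_force: 30.0
time: 32.65
tool_pos: [560.4, 155.6, 60.7]
tcp_rot: [-3.141, 0.0, 1.52]
contact_force: [0.0, 0.3, -0.2]
grip_width: 41.5
finger_force: 30.0
pos [560.4 155.6  60.7] rot [-3.141  0.     1.52 ] dxyz [-0.3 -0.1 41.7] rz 0.002 width 41.5 t 32.6 q6 0.19 F [ 0.   0.3 -0.2]
```

Lower, release, lift and move aside to look.

```bash
python3 -m jog '[[0,0,18,0,0,0],[0,0,14,0,0,0],[0,0,9.5,0,0,0],[0,0,0,0,0,0],[0,0,0,0,0,0]]'
python3 -m jog '[[0,0,0,0,0,0],[0,0,0,0,0,0],[0,0,0,0,0,0],[0,0,0,0,0,0],[0,0,0,0,0,0],[0,0,0,0,0,0]]' 75
python3 -m jog '[[0,0,-15,0,0,0],[0,0,-30,0,0,0],[0,0,-35,0,0,0],[0,0,-35,0,0,0],[0,0,-35,0,0,0],[0,0,0,0,0,0]]'
python3 -m jog '[[-27,-12,0,0,0,0],[-27,-12,0,0,0,0],[-27,-12,0,0,0,0],[-27,-12,0,0,0,0],[-27,-12,0,0,0,0],[-27,-12,0,0,0,0],[-27,-12,0,0,0,0],[-27,-12,0,0,0,0],[-27,-12,0,0,0,0],[0,0,0,0,0,0]]'
python3 - <<'E'
from h import *
im=bot.capture("top"); cv2.imwrite("pics/e.png",cv2.resize(im[120:290,150:400,::-1],None,fx=3,fy=3,interpolation=cv2.INTER_CUBIC))
bot.capture("side")
M=dict(drink_can=(569.2,323.1),bud_case=(564.9,243.2),charger=(560.7,163.3),tape_roll=(556.4,83.5))
for t,pts in[("drink_can",cyl(26.5,134)),("bud_case",stad(29,60,46)),("charger",box(-31,15,-21,21,28)),("tape_roll",cyl(28.5,19))]:
    for n in("top","side"):
        e=proj([[*M[t],12+pts[:,2].max()/2]],n)[0]; k=mask(t,n,e)
        print(t,n,None if k is None else fit(pts,{n:k},M[t],12,t in("bud_case","charger")))
for t in("sticky_pad","card_box"): print(t,[world([d["pixel"]],20).round().tolist() for d in bot.outline_of(t,"top")[:1]])
E
```

```text
time: 33.15
tool_pos: [560.8, 155.6, 19.5]
tcp_rot: [3.142, -0.0, 1.519]
contact_force: [-0.0, -0.8, -1.4]
grip_width: 41.9
finger_force: 30.0
time: 33.75
tool_pos: [560.7, 155.5, 19.3]
tcp_rot: [3.142, -0.0, 1.519]
contact_force: [-0.1, 0.3, 0.1]
grip_width: 68.9
finger_force: 0.0
time: 34.35
tool_pos: [563.4, 156.0, 174.6]
tcp_rot: [3.132, -0.002, 1.519]
contact_force: [-0.1, 0.2, 0.4]
grip_width: 68.7
finger_force: 0.0
time: 35.35
tool_pos: [438.7, -83.6, 168.7]
tcp_rot: [-3.14, 0.0, 1.516]
contact_force: [-0.4, 0.5, -0.0]
grip_width: 68.5
finger_force: 0.0
drink_can top (array([566.503, 317.394,   0.   ]), np.float64(0.098))
drink_can side (array([570.72 , 327.531,   0.   ]), np.float64(0.751))
bud_case top (array([ 5.64411e+02,  2.46553e+02, -1.41000e-01]), np.float64(0.166))
bud_case side (array([ 5.65355e+02,  2.54716e+02, -1.01000e-01]), np.float64(0.206))
charger top (array([558.28 , 164.482,   1.566]), np.float64(0.089))
charger side (array([560.495, 169.74 ,   1.504]), np.float64(0.177))
tape_roll top (array([555.414,  83.104,   0.   ]), np.float64(0.356))
tape_roll side (array([555.252,  80.39 ,   0.   ]), np.float64(0.082))
sticky_pad [[[574.0, 408.0, 20.0]]]
card_box [[[547.0, 1.0, 20.0]]]
```

View pics/e.png

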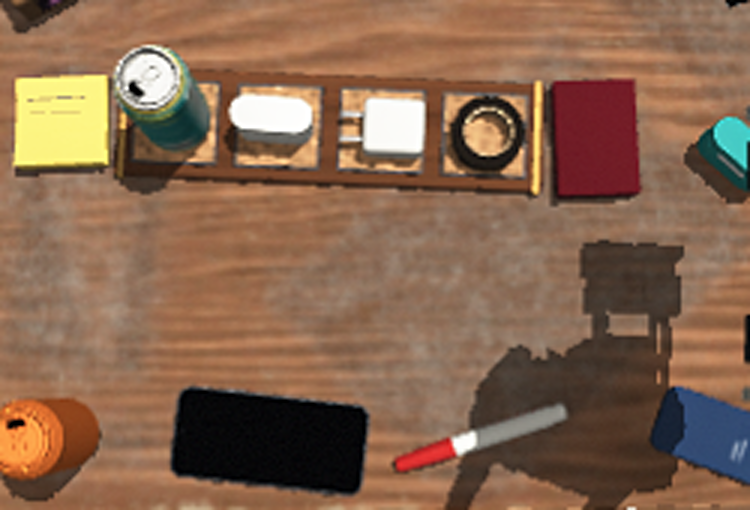

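All four stand centred on their corks: can (150,80 at the lid), case (272,118), charger (382,125) over cork (382,131), and tape (487,133) over cork (486,136). The sticky notes and card box are undisturbed. Every top-view fit is within about 7 mm of its mark.

```bash
python3 -m jog '[[0,0,0,0,0,0],[0,0,0,0,0,0]]'; python3 -c "
from plant import bot; print(bot.close_job())"
```

```text
time: 36.15
tool_pos: [440.2, -81.5, 169.2]
tcp_rot: [3.142, -0.0, 1.519]
contact_force: [0.2, -0.2, -0.2]
grip_width: 69.1
finger_force: 0.0
the job is handed in; nothing more can be done
None
```

I handed the job in at about 36 s with the can, earbud case, charger and tape roll lined up from the sticky notes to the card box, each upright on its own cork square and within about 7 mm of centre in my top-view check; the hand-in reported no verdict.

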